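# Wedge the sagging shelf up level

### The arm

A 7-joint arm with a two-finger parallel gripper is mounted at the origin on the work surface. World frame = base frame: x ahead of the robot, y to its left, z up, the work surface at z = 0. Lengths are in m, angles in rad, forces in N, time in s.
With the tool pointing down it reaches from about 0.375 to 0.925 m from the base axis. Payload 3.1 kg.
Tool frame: the origin (TCP) lies where the fingers leave the gripper's body, on its centre line; the fingertips stand 73 mm ahead of it and the grasp point (between the pads) lies 54 mm ahead of it; y points along the fingers, x is the direction in which the jaws open and shut, and the axes are right-handed (so a half turn about y gives the same grasp; the last joint's range is limited). The gripper opens to 85 mm and grips with 20 to 120 N. Pads are 22 mm wide; open, the fingers measure 114 mm over their backs; the gripper's body (76 mm by 85 mm) begins 54 mm behind the grasp point. The pads swing forward as they close: fully open they stand 13 mm farther back than shut.
Start: joints at [-1.37, 0.383, 0.044, 1.598, -0.018, 1.161, -0.05], TCP at [0.191, 0.621, 0.304] pointing down, gripper open.
Joint ranges: [-2.61, 2.61], [-0.41, 2.15], [-1.48, 1.57], [0, 2.5], [-1.57, 4.71], [0.05, 1.97], [-2.85, 2.85]. Speed limits (rad/s): [2.79, 2.79, 3.14, 3.14, 3.14, 3.14, 3.14].

### API

Orientations are given as a rotation vector (axis times angle).
In Python, from station import get_state, imaging, manip gives the robot as it stands.
- The arm moves only by the tool arm_command, never from a script. Its argument "series" is text: rows parted by semicolons, each of 7 numbers parted by spaces: the finger opening in m, from 0 to 0.0854, then the shift along the tool's x, y, z in m, then the turn, a rotation vector about the tool's x, y, z in degrees. A call has 1 to 10 rows; each row is the pose to reach, as a shift and turn from the pose commanded when the call began, along the tool's axes at that moment; what a row does not reach only later rows make up. A row lasts 1/8 s, in which the tool goes at most 62.5 mm and 10.7 degrees, less where a joint would pass 70% of its speed; a pose out of reach is approached as far as the arm can. A call with a gripper value outside its range is refused whole. The fingers move at their own pace and stop on an object; "squeeze" is the grip in N (left out, the last holds). Time passes only in rows, so rows that repeat a pose let the fingers close. It gives the time, the measured TCP pose, the force and the opening at its end, in the units of the state.
- get_state(): the state, without advancing time (a new reading comes with each control period).
- imaging.read_camera(name): name is "scene" or "top"; returns a dict with "img" (480x640x3 uint8, blue, green, red), "fx", "fy", "cx", "cy" (pixels), "xyz" and "attitude" of the camera in the world. Camera axes: x right, y down, z forward; pixel columns grow to the right and rows downward; lengths in m; the calibration is good to about 2 mm. A picture is of the moment at which its call begins. There is no depth.
- manip.finish_job(): hands the job in, once; it reports no verdict.
The state is a dict: "t": time; "q": joint angles; "dq": joint speeds; "effort": joint torques, N m; "eef_pos": TCP position; "ee_rot": TCP orientation; "force": force on the tool from outside, world axes, zero at the start; "ft_torque": the same for the moment, N m; "width": finger opening in m.
Only numpy, scipy, OpenCV 4.12 (cv2) and the standard library are available. Lean on these libraries where they do the work, as an engineer would, in place of code of your own. Each camera call takes 0.05 s, during which the arm holds its last target.

### The job

Pick up the loose wooden wedge, lay it on the dark packing strip and slide it thin end first, straight down the middle of the strip, under the shelf's sagging front edge. Push it in gently until the wedge has lifted the shelf level and snug against its two stop cleats, so that the wedge is firmly nipped but not rammed, then let go and leave it there. Lift the shelf with the wedge only, never with the gripper, and leave the glue bottle, drill and sanding block where they are.

Things in the scene. Friction and masses are not known exactly. Their poses are not given: they have to be found in the camera images.
- wedge: Loose pale wooden wedge, 170 long x 36 wide, 90 g, flat on the bench left or right of the work. Origin: centre of its underside; +x to the thin end, z up. 33 thick at the butt (x = -85), tapering evenly to 5 at the tip (x = +85). Upright parallel sides: grip across the 36 mm near the butt. Friction on wood about 0.6, varying by a fifth: it does not slip back.
- wedge_tip (a point): Middle of the wedge's thin end, on its underside.
- carcass: Low plywood carcass fixed to the bench, turned up to 0.3 rad. Origin: on the bench, on the centre line, plumb under the front edge of the level shelf. +x points into the carcass (the way to push the wedge), z up. Two upright cheeks, x = 0 to 240, |y| = 100 to 118, 90 tall; the shelf lies between them.
- strip_end (a point): Near end, on the bench, of the fixed dark packing strip on the carcass's centre line: 80 wide, from x = -220 to +120 in the carcass frame. The wedge slides on it. Its thickness differs each time, 9 to 16 mm, and is not measured: feel for it.
- cleat_left (a point): Centre of the underside of the left stop cleat (hard wood block 30 x 22 x 30) in the carcass's front corner over the shelf, 51 above the bench; the right one mirrors it at y = -89. The shelf meets both just when level and can rise no further; from there the push needed rises with every mm of the wedge.
- shelf: Shelf board 190 wide, 18 thick, 0.6 kg (varies by a quarter), hinged at x = 215. Front edge: half-round black rubber lip that yields 1 mm per 15 N. Origin: middle of the front edge, level with the underside; x to the back, z up. Starts sagging 0.0465 rad, edge 10 mm low. Level: underside 33 above the bench, 17 to 24 above the strip. A yellow spirit level, 22 high, is fixed on it 95 behind the edge.
- shelf_edge (a point): Middle of the shelf's underside, 9 mm behind its front edge; 23.5 above the bench at first, 33 when level. The wedge tip then is 73 to 121 mm past the edge. Lifting only, the wedge bears 2 to 4 N, for a push of 3 to 7 N. Firmly nipped it bears 7 to 12 N, for a push of 10 to 15 N. More than 18 N between wedge and shelf is ramming and spoils it.
- glue_bottle: White glue bottle with a red band, 68 across, 195 tall, standing upright; origin: centre of its underside. Leave alone.
- drill: Black and green cordless drill standing on its battery (120 x 75), 205 tall, pointing along its x with 155 mm reach; origin: centre of its underside. Leave alone.
- sanding_block: Orange sanding block with a black foot, 110 x 62 x 34, on the bench on the other side of the work from the wedge; origin: centre of its underside. Leave alone.
There are look-alikes about, which are no part of the job. Several things have the shape of the wedge; the one meant has the colours described above.

How it is judged:
By the outcome, as a careful person would: the job done as asked, in the order asked, and still so for the second after the job is handed in, with the robot touching nothing.
It also fails if it takes over 72 s, if anything falls off the work surface, if the arm or the gripper's body presses on something with over 40 N, if the wrist force passes 120 N, or if a joint passes its speed limit or range.

## Working session

There is one attempt and no reset: what is moved stays moved. The work goes in short steps, Python scripts to look and compute and a tool call to move; the robot and the scene stay as the last step left them, time stands still between calls to the robot, and variables do not carry over. Pictures are saved under pics/ and viewed, and the job is handed in when it is done.

Besides the shell and the picture viewer there is one more tool, called after "Request:" by a JSON object that holds its "api" and its "payload". arm_command: Moves the arm, as the interface text tells. Its arguments: {"type":"object","properties":{"series":{"type":"string"},"squeeze":{"type":"number"}},"required":["series"]}

```bash
mkdir -p pics; ls; python3 - <<'E'
from station import get_state, imaging
import cv2
print(get_state())
for n in("scene","top"):
    d=imaging.read_camera(n); cv2.imwrite(f"pics/{n}0.png",d["img"]); print(n,{k:v for k,v in d.items() if k!="img"})
E
```

```text
pics
{'t': 0.0, 'q': array([-1.36982078,  0.38380818,  0.04385026,  1.5996189 , -0.01788403,
        1.16118936, -0.04988233]), 'dq': array([-9.36477824e-04, -1.99907266e-03, -1.04238629e-04,  1.23965421e-04,
       -4.08472390e-05,  5.75493761e-04,  3.36069558e-05]), 'effort': array([-5.96645532e-04, -4.33459604e+01,  1.02430198e+00, -2.49516463e+01,
        1.05449240e-02,  1.12374726e-02,  6.54590281e-06]), 'eef_pos': array([0.19111123, 0.62046549, 0.30248368]), 'ee_rot': array([-1.33755662, -0.98497914,  0.98832956]), 'force': array([0.45064692, 0.11105259, 0.18888985]), 'ft_torque': array([0.03198206, 0.03520646, 0.02407203]), 'width': 0.08545236357306506}
scene {'fx': 555.096005957548, 'fy': 555.096005957548, 'cx': 314.0873752115302, 'cy': 238.01303523472444, 'xyz': array([1.18035706, 0.31773426, 0.89997151]), 'attitude': array([-1.37882878, -2.23555972,  0.85582108])}
top {'fx': 615.8123887090267, 'fy': 615.8123887090267, 'cx': 327.4327525618068, 'cy': 238.95848160368604, 'xyz': array([ 0.25932933, -0.00666049,  1.36610616]), 'attitude': array([-2.09980899,  2.12439254, -0.19622031])}
```

View pics/scene0.png

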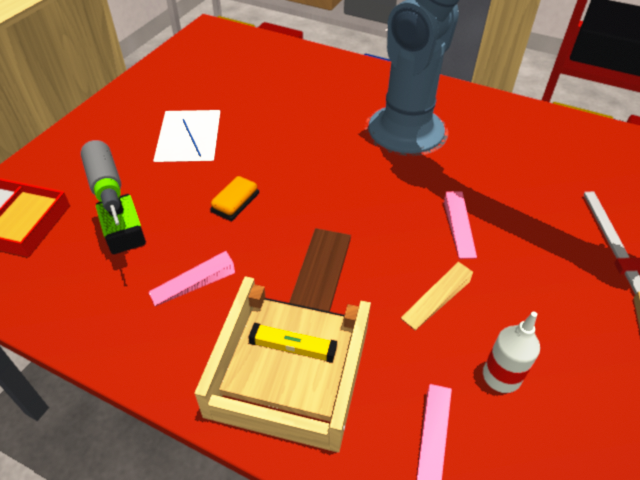

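View pics/top0.png

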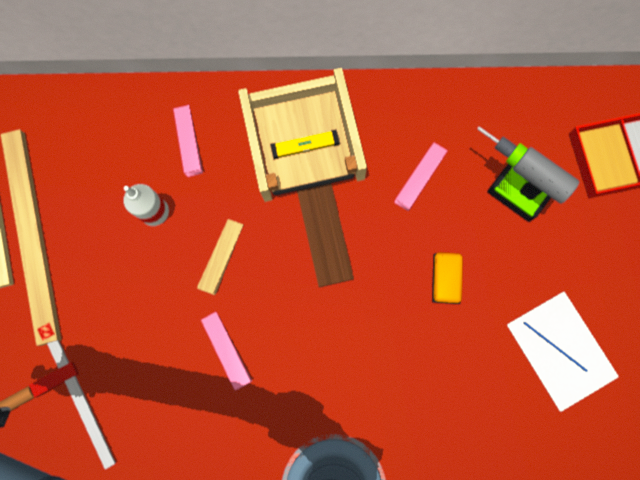

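```bash
python3 - <<'E'
from scipy.spatial.transform import Rotation as R
print(R.from_rotvec([-1.33755662, -0.98497914,  0.98832956]).as_matrix().round(3))
print(R.from_rotvec([-1.37882878, -2.23555972,  0.85582108]).as_matrix().round(3))
print(R.from_rotvec([-2.09980899,  2.12439254, -0.19622031]).as_matrix().round(3))
E
```

```text
[[ 0.294 -0.001 -0.956]
 [ 0.956 -0.003  0.294]
 [-0.003 -1.    -0.   ]]
[[-0.448  0.665 -0.598]
 [ 0.894  0.334 -0.299]
 [ 0.001 -0.668 -0.744]]
[[-0.01  -0.981  0.196]
 [-1.     0.013  0.011]
 [-0.013 -0.196 -0.981]]
```

Candidates with the wedge's shape: pale wooden one at top (220,257) / scene (437,295). Pink ones are at top (188,140), (420,176), (226,350). Only the first is pale wood, and it lies opposite the sanding block (448,278). I'll confirm it in a crop.

```bash
cat > h.py <<'E'
import numpy as np, cv2
from scipy.spatial.transform import Rotation as R
from station import get_state, imaging, manip
def ray(c,u,v):
    d=np.array([(u-c["cx"])/c["fx"],(v-c["cy"])/c["fy"],1.]); d=R.from_rotvec(c["attitude"]).apply(d); return np.array(c["xyz"]),d
def onz(c,p,z):
    o,d=ray(c,*p); return o+d*(z-o[2])/d[2]
def tri(c1,p1,c2,p2):
    o1,d1=ray(c1,*p1);o2,d2=ray(c2,*p2)
    s=np.linalg.lstsq(np.c_[d1,-d2],o2-o1,rcond=None)[0]
    a=o1+s[0]*d1;b=o2+s[1]*d2
    return (a+b)/2,np.linalg.norm(a-b)
def proj(c,X):
    p=R.from_rotvec(c["attitude"]).inv().apply(np.array(X)-c["xyz"]); return c["cx"]+c["fx"]*p[...,0]/p[...,2],c["cy"]+c["fy"]*p[...,1]/p[...,2]
E
python3 - <<'E'
from h import *
S=cv2.imread("pics/scene0.png");T=cv2.imread("pics/top0.png")
a=cv2.resize(S[250:340,390:490],(400,360),interpolation=cv2.INTER_CUBIC)
b=cv2.resize(T[210:305,170:270],(400,360),interpolation=cv2.INTER_CUBIC)
cv2.imwrite("pics/wedge.png",np.hstack([a,b]))
a=cv2.resize(S[220:440,200:380],(400,489),interpolation=cv2.INTER_CUBIC)
b=cv2.resize(T[60:290,230:380],(319,489),interpolation=cv2.INTER_CUBIC)
cv2.imwrite("pics/carc.png",np.hstack([a,b]))
for n,I,r in(("s",S,(390,250,490,340)),("t",T,(170,210,270,305))):
    c=I[r[1]:r[3],r[0]:r[2]]; m=(c[:,:,1]>110).astype(np.uint8)
    cs,_=cv2.findContours(m,cv2.RETR_EXTERNAL,cv2.CHAIN_APPROX_NONE); k=max(cs,key=cv2.contourArea)
    print(n,cv2.contourArea(k),(cv2.boxPoints(cv2.minAreaRect(k))+r[:2]).round(1).tolist(),(cv2.approxPolyDP(k,2.0,True)[:,0]+r[:2]).tolist())
    print(c[m>0].mean(0))
E
```

```text
s 1646.0 [[399.7, 316.7], [460.4, 258.8], [476.1, 275.3], [415.4, 333.1]] [[472, 271], [457, 262], [401, 318], [416, 329], [469, 282]]
[122.76167472 204.36285561 244.9914117 ]
t 1285.0 [[195.8, 287.8], [225.6, 216.6], [243.3, 224.0], [213.5, 295.2]] [[229, 219], [197, 288], [212, 294], [242, 227], [241, 223]]
[122.40189643 201.93143691 239.81983953]
```

View pics/wedge.png

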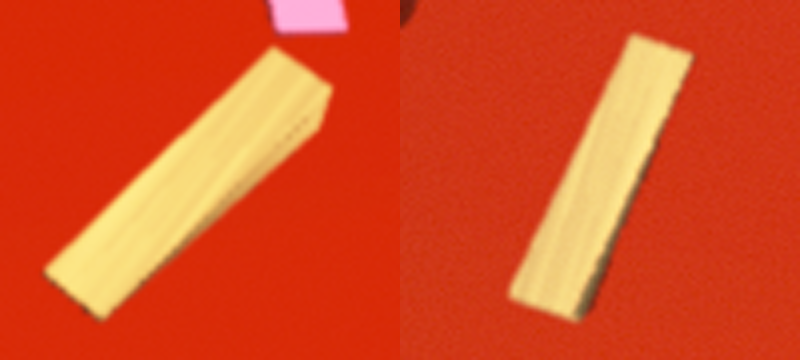

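View pics/carc.png

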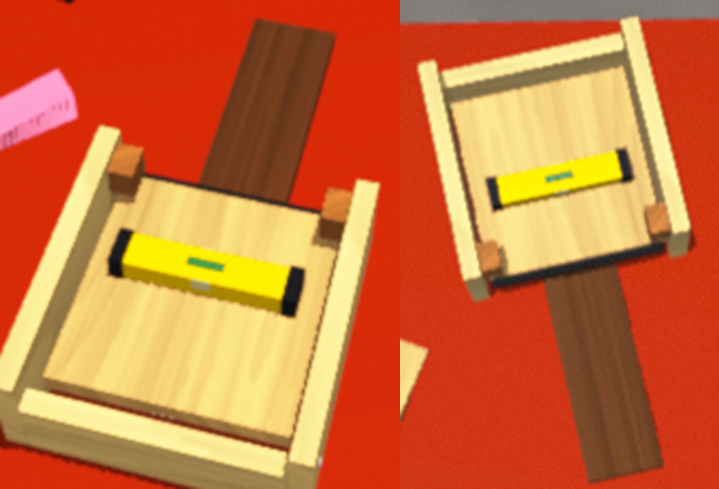

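The crop confirms the wedge: pale wood, thick butt at scene (473,272) / top (205,291), thin tip at scene (408,324) / top (236,222). Next I'll enlarge the carcass and measure.

```bash
python3 - <<'E'
from h import *
c={n:imaging.read_camera(n) for n in("scene","top")}
s,t=c["scene"],c["top"]
import pickle; pickle.dump(c,open("c0.pkl","wb"))
P={"buttR":((458.3,261.8),(214.5,294.7)),"buttL":((473.3,272),(197.3,287.8)),"tipL":((415.5,330),(228,219)),"tipR":((401.3,317.5),(243.3,224.2)),
"stripL":((350.3,235.3),(319.3,286.7)),"stripR":((316.1,228.6),(352.7,278.7))}
for k,(a,b) in P.items(): print(k,tri(s,a,t,b)[0].round(4),round(tri(s,a,t,b)[1],4))
T=t["img"];S=s["img"]
cv2.imwrite("pics/tc.png",cv2.resize(T[65:205,235:370],None,fx=4.2,fy=4.2,interpolation=cv2.INTER_CUBIC))
cv2.imwrite("pics/sc.png",cv2.resize(S[270:450,195:375],None,fx=3.3,fy=3.3,interpolation=cv2.INTER_CUBIC))
hsv=cv2.cvtColor(T,cv2.COLOR_BGR2HSV); print(T[240,328],T[300,300],hsv[240,328])
for n,I,r in(("t",T,(290,180,360,295)),("s",S,(285,222,360,315))):
    q=I[r[1]:r[3],r[0]:r[2]].astype(int); m=((q[:,:,2]<140)).astype(np.uint8)
    k=max(cv2.findContours(m,cv2.RETR_EXTERNAL,cv2.CHAIN_APPROX_NONE)[0],key=cv2.contourArea)
    print(n,(cv2.approxPolyDP(k,2.,True)[:,0]+r[:2]).tolist())
E
```

```text
buttR [0.406  0.2574 0.0276] 0.0025
buttL [0.4214 0.2933 0.0317] 0.0
tipL [0.5817 0.2341 0.0023] 0.0013
tipR [0.5686 0.1995 0.0038] 0.0003
stripL [0.4233 0.0273 0.0107] 0.0008
stripR [ 0.4401 -0.0469  0.0122] 0.0011
[ 42  72 119] [ 19  53 208] [ 12 165 119]
t [[351, 180], [323, 180], [290, 188], [290, 193], [299, 194], [319, 286], [353, 278], [331, 189], [333, 184]]
s [[315, 229], [291, 299], [285, 303], [342, 314], [330, 312], [329, 308], [349, 235]]
```

View pics/tc.png

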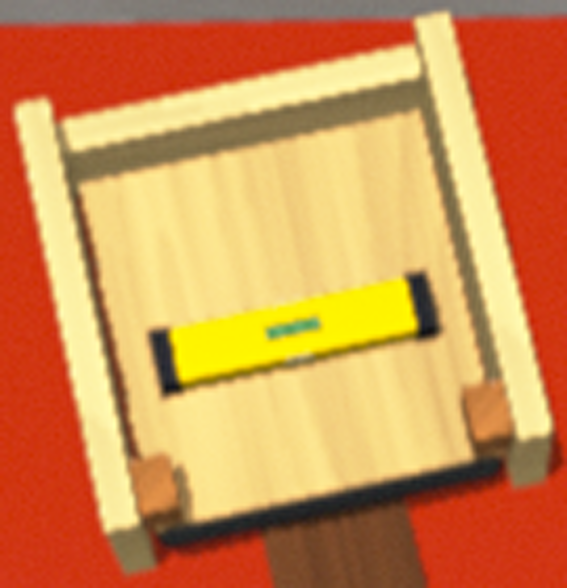

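View pics/sc.png

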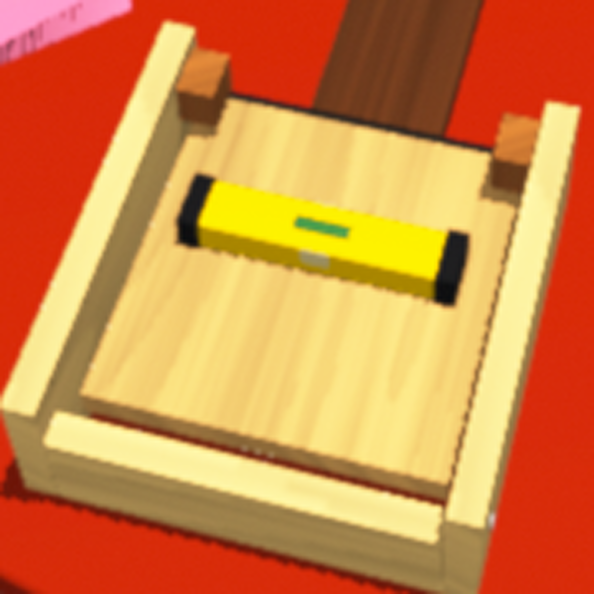

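```bash
python3 - <<'E'
from h import *
import pickle; c=pickle.load(open("c0.pkl","rb")); s,t=c["scene"],c["top"]
P={"Lfo":((580,107),(105,533),0,118),"Lfi":((546,100),(154,530),0,100),"Lbo":((486,527),(15,103),240,118),"Lbi":((443,522),(48,98),240,100),
"Rfi":((196,30),(508,443),0,-100),"Rfo":((163,22),(550,432),0,-118),"Rbi":((35,413),(415,17),240,-100),"Rbo":((5,405),(452,11),240,-118)}
A=[];B=[];A2=[]
for k,(a,b,x,y) in P.items():
    a=np.array(a)/3.3+[195,270]-.35;b=np.array(b)/4.2+[235,65]-.4
    X,e=tri(s,a,t,b); print(k,X.round(4),round(e,4),onz(t,b,.09)[:2].round(4),onz(s,a,.09)[:2].round(4)); A.append((onz(t,b,.09)[:2]+onz(s,a,.09)[:2])/2);B.append((x/1e3,y/1e3))
A=np.array(A);B=np.array(B)
def fit(A,B):
    a=A-A.mean(0);b=B-B.mean(0); th=np.arctan2((b[:,0]*a[:,1]-b[:,1]*a[:,0]).sum(),(a*b).sum())
    r=np.array([[np.cos(th),-np.sin(th)],[np.sin(th),np.cos(th)]]); o=A.mean(0)-r@B.mean(0); return o,th,A-(B@r.T+o)
o,th,res=fit(A,B);print("carc",o,th,(res*1e3).round(1).tolist())
# strip end corners at z 12mm, both
d=np.array([np.cos(th),np.sin(th)]);n=np.array([-d[1],d[0]])
for a,b,z in(((350.3,235.3),(319.3,286.7),.012),((316.1,228.6),(352.7,278.7),.012)):
    for q in(onz(s,a,z),onz(t,b,z)): print("strip",(q[:2]-o)@d,(q[:2]-o)@n)
# strip side lines
for u in((299.3,195),(319.3,286.7),(332.5,195),(352.7,278.7)):
    q=onz(t,u,.012);print("top side",(q[:2]-o)@d,(q[:2]-o)@n)
# wedge
W=[((458.3,261.8),(214.5,294.7),.033,-85,-18),((473.3,272),(197.3,287.8),.033,-85,18),((415.5,330),(228,219),.005,85,18),((401.3,317.5),(243.3,224.2),.005,85,-18)]
for f in(0,1):
    AA=[(onz(s,a,z)if f==0 else onz(t,b,z))[:2] for a,b,z,_,_ in W]; print(fit(np.array(AA),np.array([w[3:] for w in W])/1e3))
E
```

```text
Lfo [0.6209 0.1514 0.09  ] 0.0022 [0.6206 0.1524] [0.6213 0.1504]
Lfi [0.6226 0.1294 0.0853] 0.0035 [0.6219 0.1273] [0.6253 0.1322]
Lbo [0.8562 0.2025 0.0926] 0.0002 [0.8574 0.2029] [0.8551 0.2023]
Lbi [0.8609 0.1846 0.0888] 0.0021 [0.86   0.1854] [0.8617 0.1838]
Rfi [ 0.6676 -0.058   0.0893] 0.0073 [ 0.6657 -0.0547] [ 0.6691 -0.0612]
Rfo [ 0.6722 -0.0783  0.0904] 0.0044 [ 0.6712 -0.0764] [ 0.6726 -0.0806]
Rbi [ 0.9016 -0.0101  0.0933] 0.001 [ 0.903  -0.0097] [ 0.9006 -0.012 ]
Rbo [ 0.9046 -0.028   0.0913] 0.0032 [ 0.9061 -0.0295] [ 0.9036 -0.027 ]
carc [0.64618661 0.03612022] 0.2139603078750955 [[-0.2, -0.0], [-1.4, -4.1], [0.6, 0.2], [1.4, -0.2], [-0.0, 3.7], [0.7, 0.7], [-0.1, -0.2], [-0.9, -0.0]]
strip -0.21844382449216684 0.03842109576549478
strip -0.21990228716373159 0.03907888711287152
strip -0.21916041151524368 -0.03798446572711369
strip -0.21911742733628833 -0.036880446195981846
top side -0.005190572938639432 0.03736810121546475
top side -0.21990228716373159 0.03907888711287152
top side -0.022269524189098656 -0.036256328151875086
top side -0.21911742733628833 -0.036880446195981846
(array([0.49647036, 0.24645985]), np.float64(-0.3558618803436155), array([[-1.60954656e-04, -2.51262933e-04],
       [-5.78186148e-04,  4.05872334e-04],
       [ 1.29817636e-03,  5.12792168e-06],
       [-5.59035559e-04, -1.59737323e-04]]))
(array([0.49404778, 0.24539607]), np.float64(-0.3430841740989366), array([[-0.00223042, -0.00195003],
       [ 0.00117044,  0.00211579],
       [ 0.0007671 ,  0.00049427],
       [ 0.00029287, -0.00066003]]))
```

```bash
cat >> h.py <<'E'
def shift(p0,a0,p1,a1):
    """a=angle of tool x in world; tool y down. returns tool shift mm + turn about tool y deg"""
    x=np.array([np.cos(a0),np.sin(a0),0]);y=np.array([0,0,-1.]);z=np.cross(x,y)
    d=np.array(p1)-p0; return (np.array([d@x,d@y,d@z])*1e3).round(1), round(-np.degrees(a1-a0),2)
E
python3 - <<'E'
from h import *
a0=np.arctan2(.956,.294)
print(a0,shift([.191,.621,.304],a0,[.4277,.2707,.18],np.pi/2-.35))
E
```

```text
1.27244441079131 (array([-265.2,  124. , -329.2]), np.float64(2.96))
```

Request:
{"api": "arm_command", "payload": {"series": "0.085 -0.026 0.005 -0.033 0 0.3 0; 0.085 -0.053 0.015 -0.066 0 0.6 0; 0.085 -0.080 0.025 -0.099 0 0.9 0; 0.085 -0.106 0.040 -0.132 0 1.2 0; 0.085 -0.133 0.055 -0.165 0 1.5 0; 0.085 -0.160 0.070 -0.198 0 1.8 0; 0.085 -0.190 0.085 -0.235 0 2.2 0; 0.085 -0.220 0.100 -0.270 0 2.5 0; 0.085 -0.245 0.115 -0.305 0 2.8 0; 0.085 -0.265 0.124 -0.329 0 3 0", "squeeze": 40}}

```text
t: 1.45
eef_pos: [0.4286, 0.2688, 0.1791]
ee_rot: [-1.357, -0.944, 0.946]
force: [0.2, 0.7, -0.0]
width: 0.0848
```

Request:
{"api": "arm_command", "payload": {"series": "0.085 0 0 0 0 0 0; 0.085 0 0 0 0 0 0"}}

```text
t: 1.7
eef_pos: [0.4273, 0.272, 0.18]
ee_rot: [-1.354, -0.947, 0.947]
force: [-0.3, 0.4, 0.0]
width: 0.0849
```

```bash
python3 - <<'E'
from h import *
s=get_state(); r=R.from_rotvec(s["ee_rot"]).as_matrix(); print(s["eef_pos"],r.round(3),np.arctan2(r[1,0],r[0,0]))
d=imaging.read_camera("top"); cv2.imwrite("pics/top1.png",d["img"][150:400,120:400].repeat(2,0).repeat(2,1))
E
```

```text
[0.42734659 0.27204484 0.18001039] [[ 0.343 -0.    -0.939]
 [ 0.939  0.001  0.343]
 [ 0.001 -1.     0.001]] 1.2204391923431022
```

View pics/top1.png

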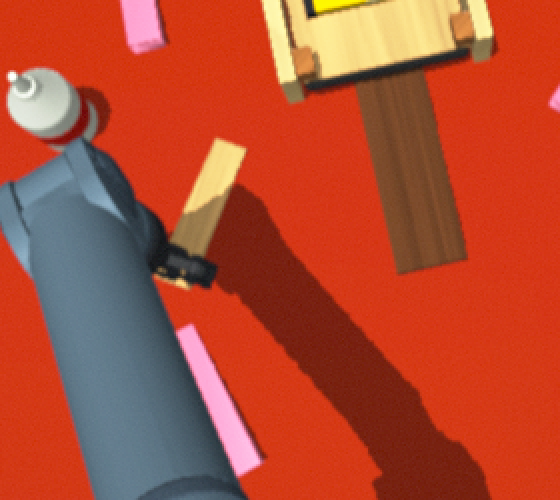

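The gripper stands over the butt at (185,265). In this view the arm's elbow comes near the glue bottle, so I'll check the scene camera.

```bash
python3 - <<'E'
from h import *
d=imaging.read_camera("scene"); cv2.imwrite("pics/sc1.png",d["img"])
E
```

```text
(no output)
```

View pics/sc1.png

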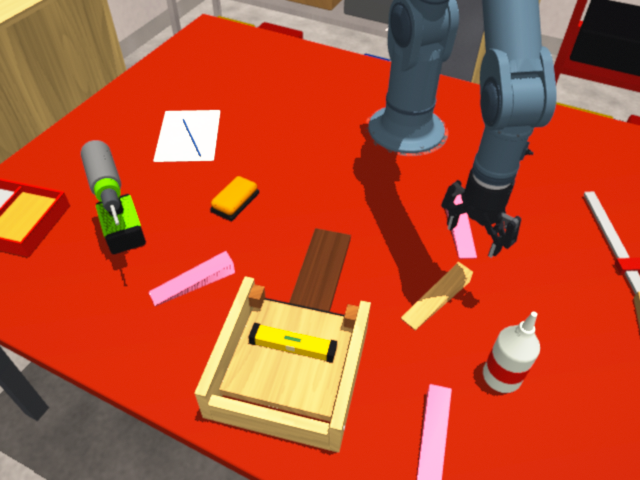

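The arm is well clear of the bottle at (510,358), so I'll descend.

Request:
{"api": "arm_command", "payload": {"series": "0.085 -0.001 0.020 0 0 0 0; 0.085 -0.001 0.045 0 0 0 0; 0.085 -0.001 0.070 0 0 0 0; 0.085 -0.001 0.085 0 0 0 0; 0.085 -0.001 0.095 0 0 0 0; 0.085 -0.001 0.100 0 0 0 0; 0.085 -0.001 0.103 0 0 0 0; 0.085 -0.001 0.103 0 0 0 0; 0.085 -0.001 0.103 0 0 0 0"}}

```text
t: 2.92
eef_pos: [0.4277, 0.2703, 0.0773]
ee_rot: [-1.355, -0.947, 0.946]
force: [0.2, -0.4, 0.2]
width: 0.0852
```

Request:
{"api": "arm_command", "payload": {"series": "0.05 0 0 0 0 0 0; 0.04 0 0 0 0 0 0; 0.03 0 0 0 0 0 0; 0.02 0 0 0 0 0 0; 0.02 0 0 0 0 0 0; 0.02 0 0 0 0 0 0; 0.02 0 0 0 0 0 0; 0.02 0 0 0 0 0 0"}}

```text
t: 3.92
eef_pos: [0.4277, 0.2705, 0.0772]
ee_rot: [-1.355, -0.947, 0.946]
force: [1.1, 0.5, 4.1]
width: 0.0354
```

Request:
{"api": "arm_command", "payload": {"series": "0.02 0 0 0 0 0 0; 0.02 0 -0.010 0 0 0 0; 0.02 0 -0.025 0 0 0 0; 0.02 0 -0.045 0 0 0 0; 0.02 0 -0.060 0 0 0 0; 0.02 0 -0.060 0 0 0 0; 0.02 0 -0.060 0 0 0 0", "squeeze": 60}}

```text
t: 4.8
eef_pos: [0.427, 0.27, 0.1366]
ee_rot: [-1.355, -0.946, 0.948]
force: [-0.5, -1.2, -0.3]
width: 0.0352
```

```bash
python3 - <<'E'
from h import *
s=get_state(); print(s["eef_pos"],s["force"],s["width"])
d=imaging.read_camera("scene"); e=imaging.read_camera("top")
a=cv2.resize(d["img"][200:350,370:530],(400,375));b=cv2.resize(e["img"][200:350,160:320],(400,375));cv2.imwrite("pics/g2.png",np.hstack([a,b]))
E
```

```text
[0.42697119 0.26995419 0.1365892 ] [-0.53979776 -1.17541072 -0.30305659] 0.03519583191707286
```

View pics/g2.png

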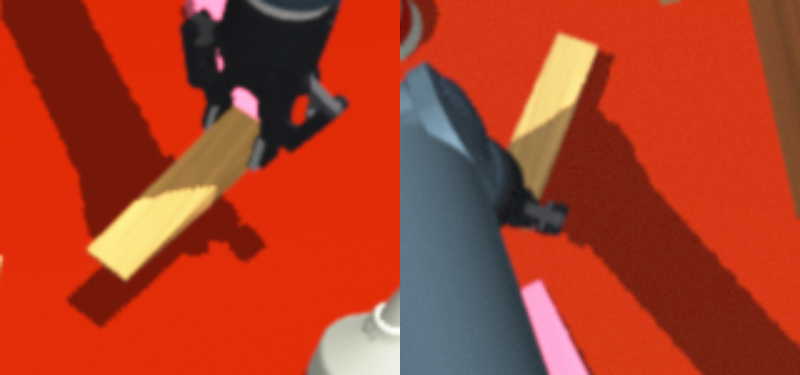

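```bash
python3 - <<'E'
from h import *
import pickle; c=pickle.load(open("c0.pkl","rb")); s,t=c["scene"],c["top"]
L,_=tri(s,(420.4,312),t,(223.2,213.2));Rr,_=tri(s,(405.2,300),t,(239.2,218.8))
print(L,Rr); m=(L+Rr)/2
st=get_state();p=st["eef_pos"]; r=R.from_rotvec(st["ee_rot"]).as_matrix();d=m-p;print("along -toolz",d@-r[:,2],"x",d@r[:,0],"z",d[2], "edge yaw",np.arctan2(*(L-Rr)[[1,0]]), np.arctan2(r[1,0],r[0,0]))
a=np.pi/2-.35
# target: grasp point such that tip at carcass x=-30
th=.214;o=np.array([.6462,.0361]);dd=np.array([np.cos(th),np.sin(th)]);n=np.array([-dd[1],dd[0]])
g=o+n*.0007+dd*(-.030-.157)
print(g,shift([.4273,.2698,.137],a,[*g,.137],np.pi/2+th))
print(shift([.4273,.2698,.137],a,[*g,.110],np.pi/2+th))
E
```

```text
[0.5808786  0.23451509 0.06140691] [0.5678719  0.19992981 0.06070522]
along -toolz 0.1567290731822588 x 0.0015102331221014862 z -0.07506450876187848 edge yaw 1.2110825152638807 1.2197562878520478
[ 0.46331695 -0.00292922] (array([-243.8,    0. , -127.4]), np.float64(-32.31))
(array([-243.8,   27. , -127.4]), np.float64(-32.31))
```

Request:
{"api": "arm_command", "payload": {"series": "0.02 0 -0.030 0 0 0 0; 0.02 -0.010 -0.060 -0.005 0 -1 0; 0.02 -0.035 -0.070 -0.018 0 -4 0; 0.02 -0.070 -0.070 -0.036 0 -9 0; 0.02 -0.105 -0.070 -0.054 0 -14 0; 0.02 -0.140 -0.070 -0.073 0 -19 0; 0.02 -0.175 -0.070 -0.092 0 -24 0; 0.02 -0.210 -0.070 -0.110 0 -28 0; 0.02 -0.235 -0.070 -0.122 0 -31 0; 0.02 -0.244 -0.070 -0.1275 0 -32.3 0"}}

```text
t: 6.15
eef_pos: [0.4625, -0.0053, 0.2061]
ee_rot: [-1.102, -1.36, 1.364]
force: [-0.1, -0.9, -1.1]
width: 0.0349
```

Request:
{"api": "arm_command", "payload": {"series": "0.02 0 0.020 0 0 0 0; 0.02 0 0.045 0 0 0 0; 0.02 0 0.070 0 0 0 0; 0.02 0 0.085 0 0 0 0; 0.02 0 0.090 0 0 0 0; 0.02 0 0.090 0 0 0 0; 0.02 0 0.090 0 0 0 0"}}

```text
t: 7.02
eef_pos: [0.464, -0.0027, 0.1176]
ee_rot: [-1.102, -1.366, 1.363]
force: [0.4, -0.1, -0.3]
width: 0.0349
```

```bash
python3 - <<'E'
from h import *
s=get_state(); r=R.from_rotvec(s["ee_rot"]).as_matrix();print(s["eef_pos"],s["force"],s["ft_torque"],s["width"],np.arctan2(r[1,0],r[0,0])-np.pi/2)
d=imaging.read_camera("scene"); e=imaging.read_camera("top")
a=cv2.resize(d["img"][200:320,270:390],(400,400),interpolation=cv2.INTER_CUBIC);b=cv2.resize(e["img"][180:300,270:390],(400,400),interpolation=cv2.INTER_CUBIC);cv2.imwrite("pics/g3.png",np.hstack([a,b]))
E
```

```text
[ 0.46396004 -0.00273831  0.11762713] [ 0.43025993 -0.1354614  -0.32238478] [ 0.00908608  0.0705806  -0.02148708] 0.034925012347569846 0.21258911072553266
```

View pics/g3.png

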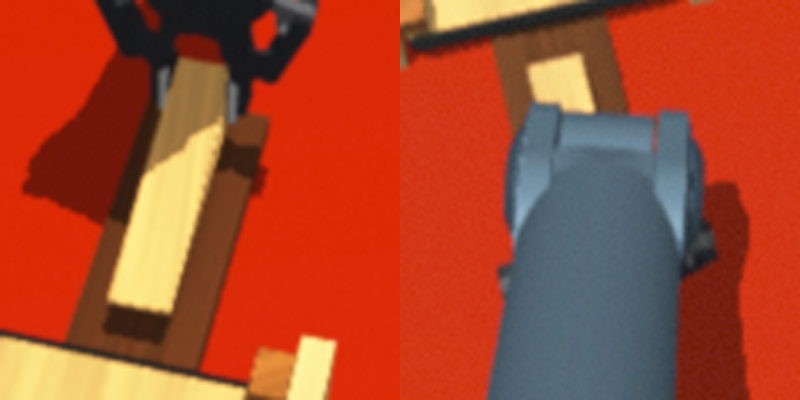

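```bash
python3 - <<'E'
from h import *
import pickle; c=pickle.load(open("c0.pkl","rb")); s,t=c["scene"],c["top"]
L,e=tri(s,(321.9,294.2),t,(308.1,200.1));Rr,e2=tri(s,(301.5,290.9),t,(324.9,195.6));m=(L+Rr)/2
th=.214;o=np.array([.6462,.0361]);d=np.array([np.cos(th),np.sin(th)]);n=np.array([-d[1],d[0]])
print(L,Rr,e,e2,(m[:2]-o)@d,(m[:2]-o)@n)
for z in(.041,.045): 
  for cam,P in((s,((321.9,294.2),(301.5,290.9))),(t,((308.1,200.1),(324.9,195.6)))):
    q=np.mean([onz(cam,p,z)[:2] for p in P],0)-o;print(z,q@d,q@n)
g=get_state()["eef_pos"][:2]-o;print(g@d,g@n)
E
```

```text
[0.6128173  0.05051178 0.04192597] [0.62295031 0.01258273 0.04154625] 0.0005503259900076583 0.0005367446653610485 -0.028637150283027536 0.0015646252376876264
0.041 -0.029162261849517267 0.0014343967299863388
0.041 -0.028440890020074543 0.0015422026708822975
0.045 -0.02631725213780184 0.0021810406345975403
0.045 -0.02952362901601207 0.0016594236461387488
-0.18639359838709738 0.0007444576849273796
```

The wedge hangs over the strip, tip 29 mm short of the edge and about 1 mm off centre. Now I'll lower it slowly to feel for the strip.

Request:
{"api": "arm_command", "payload": {"series": "0.02 0 0.008 0 0 0 0; 0.02 0 0.016 0 0 0 0; 0.02 0 0.020 0 0 0 0; 0.02 0 0.020 0 0 0 0; 0.02 0 0.020 0 0 0 0"}}

```text
t: 7.75
eef_pos: [0.4633, -0.0029, 0.0968]
ee_rot: [-1.101, -1.364, 1.364]
force: [0.7, -0.1, -1.0]
width: 0.0353
```

Request:
{"api": "arm_command", "payload": {"series": "0.02 0 0.001 0 0 0 0; 0.02 0 0.002 0 0 0 0; 0.02 0 0.002 0 0 0 0"}}

```text
t: 8.12
eef_pos: [0.4632, -0.0028, 0.0949]
ee_rot: [-1.101, -1.364, 1.364]
force: [-0.7, 1.1, -0.6]
width: 0.0354
```

Request:
{"api": "arm_command", "payload": {"series": "0.02 0 0.001 0 0 0 0; 0.02 0 0.002 0 0 0 0; 0.02 0 0.002 0 0 0 0"}}

```text
t: 8.5
eef_pos: [0.4631, -0.0028, 0.0928]
ee_rot: [-1.101, -1.364, 1.364]
force: [-0.4, -0.8, -1.5]
width: 0.0354
```

Request:
{"api": "arm_command", "payload": {"series": "0.02 0 0.001 0 0 0 0; 0.02 0 0.001 0 0 0 0"}}

```text
t: 8.75
eef_pos: [0.4631, -0.0028, 0.0918]
ee_rot: [-1.101, -1.364, 1.364]
force: [0.3, -0.2, -1.4]
width: 0.0353
```

Request:
{"api": "arm_command", "payload": {"series": "0.02 0 0.001 0 0 0 0; 0.02 0 0.001 0 0 0 0"}}

```text
t: 9.0
eef_pos: [0.4633, -0.0028, 0.0909]
ee_rot: [-1.101, -1.364, 1.364]
force: [-1.3, -0.1, -0.9]
width: 0.0349
```

```bash
python3 -c "
from h import *
s=get_state();print(s['eef_pos'],s['force'],s['ft_torque'])"
```

```text
[ 0.46328607 -0.00277504  0.0908631 ] [-1.28052259 -0.05484044 -0.91591373] [ 0.0208944   0.02657009 -0.0376691 ]
```

Request:
{"api": "arm_command", "payload": {"series": "0.02 0 0.001 0 0 0 0; 0.02 0 0.001 0 0 0 0"}}

```text
t: 9.25
eef_pos: [0.4633, -0.0028, 0.0907]
ee_rot: [-1.1, -1.364, 1.364]
force: [-3.0, 0.6, 8.4]
width: 0.0351
```

```bash
python3 -c "
from h import *
s=get_state();print(s['eef_pos'],s['force'],s['ft_torque'])"
```

```text
[ 0.46334587 -0.00282725  0.09074777] [-2.99549878  0.55357711  8.40368965] [-0.04771738  0.55938011  0.08784878]
```

Request:
{"api": "arm_command", "payload": {"series": "0.02 0 0.001 0 0 0 0; 0.02 0 0.001 0 0 0 0"}}

```text
t: 9.5
eef_pos: [0.4634, -0.0029, 0.0907]
ee_rot: [-1.099, -1.364, 1.363]
force: [-5.0, 0.1, 16.7]
width: 0.0352
```

```bash
python3 -c "
from h import *
s=get_state();print(s['eef_pos'],s['force'],s['ft_torque'])"
```

```text
[ 0.46339136 -0.00289897  0.09066129] [-5.01079762  0.08489476 16.68765854] [-0.13774104  1.05079416  0.04733946]
```

Request:
{"api": "arm_command", "payload": {"series": "0.02 0 -0.0015 0 0 0 0; 0.02 0 -0.0015 0 0 0 0; 0.02 0 -0.0015 0 0 0 0"}}

```text
t: 9.88
eef_pos: [0.4636, -0.0028, 0.0908]
ee_rot: [-1.101, -1.364, 1.364]
force: [-0.3, -1.0, 5.6]
width: 0.0351
```

```bash
cat > st.py <<'E'
from h import *
th=.214;o=np.array([.6462,.0361]);d=np.array([np.cos(th),np.sin(th)]);n=np.array([-d[1],d[0]])
s=get_state();g=s['eef_pos'][:2]-o;f=s['force'];r=R.from_rotvec(s["ee_rot"]).as_matrix()
print("t",round(s['t'],2),"tip x",((g@d+.157)*1e3).round(2),"y",(g@n*1e3).round(2),"z",(s['eef_pos'][2]*1e3).round(2),"F along",(f[:2]@d).round(1),"lat",(f[:2]@n).round(1),"z",f[2].round(1),"tq",s["ft_torque"].round(2),"w",s["width"].round(4),"yaw",(np.arctan2(r[1,0],r[0,0])-np.pi/2).round(4),"pitch",r[2,2].round(4))
E
python3 st.py
```

```text
Traceback (most recent call last):
  File "st.py", line 4, in <module>
    print("t",round(s['t'],2),"tip x",((g@d+.157)*1e3).round(2),"y",(g@n*1e3).round(2),"z",(s['eef_pos'][2]*1e3).round(2),"F along",(f[:2]@d).round(1),"lat",(f[:2]@n).round(1),"z",f[2].round(1),"tq",s["ft_torque"].round(2),"w",s["width"].round(4),"yaw",(np.arctan2(r[1,0],r[0,0])-np.pi/2).round(4),"pitch",r[2,2].round(4))
                                                                                                                                                                                                                                   ^^^^^^^^^^^^^^^^
AttributeError: 'float' object has no attribute 'round'
```

```bash
sed -i 's/s\["width"\].round(4)/round(float(s["width"]),4)/' st.py; python3 st.py
```

```text
t 9.88 tip x -29.72 y 0.79 z 90.77 F along -0.5 lat -0.9 z 5.6 tq [-0.03  0.33 -0.01] w 0.0351 yaw 0.2125 pitch -0.0004
```

Request:
{"api": "arm_command", "payload": {"series": "0.045 0 -0.0005 0 0 0 0; 0.050 0 -0.0005 0 0 0 0; 0.050 0 -0.0005 0 0 0 0; 0.050 0 -0.0005 0 0 0 0"}}

```text
t: 10.38
eef_pos: [0.4631, -0.0028, 0.0907]
ee_rot: [-1.101, -1.364, 1.364]
force: [-0.5, 0.1, -0.2]
width: 0.0499
```

```bash
python3 st.py;  python3 - <<'E'
from h import *
d=imaging.read_camera("scene"); e=imaging.read_camera("top")
a=cv2.resize(d["img"][200:320,270:390],(400,400),interpolation=cv2.INTER_CUBIC);b=cv2.resize(e["img"][180:300,270:390],(400,400),interpolation=cv2.INTER_CUBIC);cv2.imwrite("pics/g4.png",np.hstack([a,b]))
E
```

```text
t 10.38 tip x -30.17 y 0.88 z 90.72 F along -0.5 lat 0.2 z -0.2 tq [ 0.    0.01 -0.05] w 0.0499 yaw 0.2127 pitch 0.0003
```

View pics/g4.png

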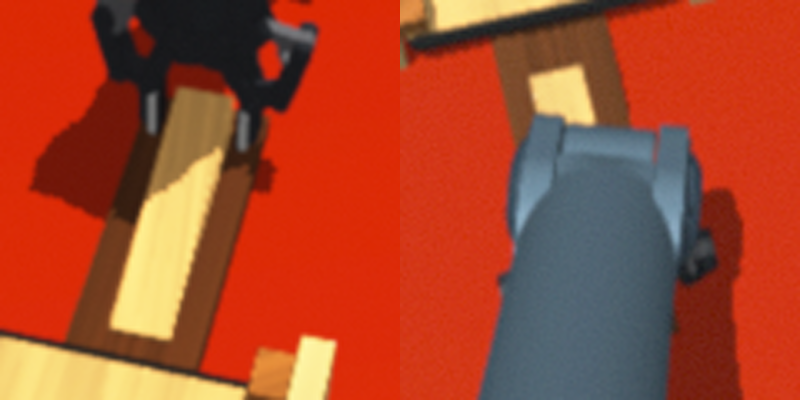

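The wedge lies flat on the strip, roughly centred (scene crop tip at (142,335)). Regrip, then push.

Request:
{"api": "arm_command", "payload": {"series": "0.03 0 0 0 0 0 0; 0.02 0 0 0 0 0 0; 0.02 0 0 0 0 0 0; 0.02 0 0 0 0 0 0; 0.02 0 0 0 0 0 0; 0.02 0 0 0 0 0 0", "squeeze": 60}}

```text
t: 11.22
eef_pos: [0.4633, -0.0028, 0.0911]
ee_rot: [-1.101, -1.364, 1.364]
force: [-0.6, 0.3, 5.1]
width: 0.0351
```

```bash
python3 st.py
```

```text
t 11.22 tip x -30.03 y 0.85 z 91.05 F along -0.5 lat 0.4 z 5.1 tq [-0.02  0.33  0.08] w 0.0351 yaw 0.2127 pitch 0.0
```

Request:
{"api": "arm_command", "payload": {"series": "0.02 0 0 -0.003 0 0 0; 0.02 0 0 -0.008 0 0 0; 0.02 0 0 -0.014 0 0 0; 0.02 0 0 -0.018 0 0 0; 0.02 0 0 -0.020 0 0 0; 0.02 0 0 -0.020 0 0 0"}}

```text
t: 11.98
eef_pos: [0.481, 0.0005, 0.091]
ee_rot: [-1.098, -1.36, 1.365]
force: [-6.0, -1.1, 10.6]
width: 0.0347
```

```bash
python3 st.py
```

```text
t 11.97 tip x -12.01 y 0.32 z 91.02 F along -6.1 lat 0.1 z 10.6 tq [-0.37  1.03  0.01] w 0.0347 yaw 0.2115 pitch 0.0045
```

Request:
{"api": "arm_command", "payload": {"series": "0.02 0 -0.001 0 0 0 0; 0.02 0 -0.001 0 0 0 0"}}

```text
t: 12.22
eef_pos: [0.4827, 0.0015, 0.0915]
ee_rot: [-1.101, -1.364, 1.364]
force: [0.4, -0.2, -1.6]
width: 0.035
```

```bash
python3 st.py
```

```text
t 12.22 tip x -10.16 y 0.93 z 91.53 F along 0.3 lat -0.3 z -1.6 tq [-0.03  0.03 -0.01] w 0.035 yaw 0.2126 pitch -0.0
```

Request:
{"api": "arm_command", "payload": {"series": "0.02 0 0 -0.003 0 0 0; 0.02 0 0 -0.008 0 0 0; 0.02 0 0 -0.014 0 0 0; 0.02 0 0 -0.018 0 0 0; 0.02 0 0 -0.020 0 0 0; 0.02 0 0 -0.020 0 0 0"}}

```text
t: 12.98
eef_pos: [0.5024, 0.0057, 0.0918]
ee_rot: [-1.101, -1.364, 1.364]
force: [0.3, 0.0, -1.5]
width: 0.0349
```

```bash
python3 st.py
```

```text
t 12.97 tip x 10.04 y 0.8 z 91.85 F along 0.3 lat -0.1 z -1.5 tq [-0.05  0.06 -0.02] w 0.0349 yaw 0.2127 pitch 0.0001
```

Request:
{"api": "arm_command", "payload": {"series": "0.02 0 0.0005 -0.003 0 0 0; 0.02 0 0.0005 -0.008 0 0 0; 0.02 0 0.0005 -0.014 0 0 0; 0.02 0 0.0005 -0.018 0 0 0; 0.02 0 0.0005 -0.020 0 0 0; 0.02 0 0.0005 -0.020 0 0 0"}}

```text
t: 13.72
eef_pos: [0.522, 0.0099, 0.0914]
ee_rot: [-1.101, -1.364, 1.364]
force: [-0.3, -0.1, -1.9]
width: 0.0348
```

```bash
python3 st.py
```

```text
t 13.72 tip x 30.05 y 0.81 z 91.36 F along -0.3 lat -0.0 z -1.9 tq [ 0.    0.07 -0.01] w 0.0348 yaw 0.2127 pitch 0.0
```

Request:
{"api": "arm_command", "payload": {"series": "0.02 0 0 -0.003 0 0 0; 0.02 0 0 -0.008 0 0 0; 0.02 0 0 -0.012 0 0 0; 0.02 0 0 -0.015 0 0 0; 0.02 0 0 -0.015 0 0 0"}}

```text
t: 14.35
eef_pos: [0.5329, 0.0121, 0.0911]
ee_rot: [-1.094, -1.357, 1.368]
force: [-9.7, -0.8, 8.8]
width: 0.035
```

```bash
python3 st.py
```

```text
t 14.35 tip x 41.22 y 0.61 z 91.06 F along -9.7 lat 1.2 z 8.8 tq [-0.27  1.51  0.08] w 0.035 yaw 0.2122 pitch 0.0094
```

Request:
{"api": "arm_command", "payload": {"series": "0.02 0 -0.0008 -0.003 0 0 0; 0.02 0 -0.0008 -0.008 0 0 0; 0.02 0 -0.0008 -0.013 0 0 0; 0.02 0 -0.0008 -0.015 0 0 0; 0.02 0 -0.0008 -0.015 0 0 0"}}

```text
t: 14.98
eef_pos: [0.5485, 0.0155, 0.0911]
ee_rot: [-1.096, -1.358, 1.367]
force: [-4.7, -0.9, 0.6]
width: 0.0352
```

```bash
python3 st.py
```

```text
t 14.97 tip x 57.17 y 0.57 z 91.13 F along -4.8 lat 0.1 z 0.6 tq [-0.12  0.72  0.02] w 0.0352 yaw 0.212 pitch 0.0068
```

Request:
{"api": "arm_command", "payload": {"series": "0.02 0 0 -0.003 0 0 0; 0.02 0 0 -0.007 0 0 0; 0.02 0 0 -0.010 0 0 0; 0.02 0 0 -0.010 0 0 0"}}

```text
t: 15.48
eef_pos: [0.5584, 0.0175, 0.0911]
ee_rot: [-1.097, -1.359, 1.367]
force: [-5.8, -1.2, 0.7]
width: 0.0351
```

```bash
python3 st.py
```

```text
t 15.47 tip x 67.27 y 0.51 z 91.11 F along -5.9 lat 0.0 z 0.7 tq [-0.13  0.82 -0.04] w 0.0351 yaw 0.212 pitch 0.0065
```

Vertical load is near zero and the push is 5–6 N, which is the lifting regime. Onwards.

Request:
{"api": "arm_command", "payload": {"series": "0.02 0 0 -0.003 0 0 0; 0.02 0 0 -0.007 0 0 0; 0.02 0 0 -0.010 0 0 0; 0.02 0 0 -0.010 0 0 0"}}

```text
t: 15.98
eef_pos: [0.5686, 0.0198, 0.0912]
ee_rot: [-1.097, -1.36, 1.366]
force: [-5.4, -2.0, 0.7]
width: 0.035
```

```bash
python3 st.py
```

```text
t 15.97 tip x 77.74 y 0.56 z 91.16 F along -5.7 lat -0.8 z 0.7 tq [-0.18  0.82 -0.03] w 0.035 yaw 0.2122 pitch 0.0053
```

Request:
{"api": "arm_command", "payload": {"series": "0.02 0 0 -0.002 0 0 0; 0.02 0 0 -0.004 0 0 0; 0.02 0 0 -0.005 0 0 0; 0.02 0 0 -0.005 0 0 0"}}

```text
t: 16.48
eef_pos: [0.5753, 0.0216, 0.0917]
ee_rot: [-1.1, -1.363, 1.365]
force: [-2.7, 0.3, -3.7]
width: 0.0348
```

```bash
python3 st.py; python3 - <<'E'
from h import *
d=imaging.read_camera("scene");cv2.imwrite("pics/s5.png",cv2.resize(d["img"][230:380,190:390],(800,600),interpolation=cv2.INTER_CUBIC))
E
```

```text
t 16.48 tip x 84.66 y 0.84 z 91.69 F along -2.5 lat 0.9 z -3.7 tq [-0.23  0.81 -0.02] w 0.0348 yaw 0.2128 pitch 0.001
```

View pics/s5.png

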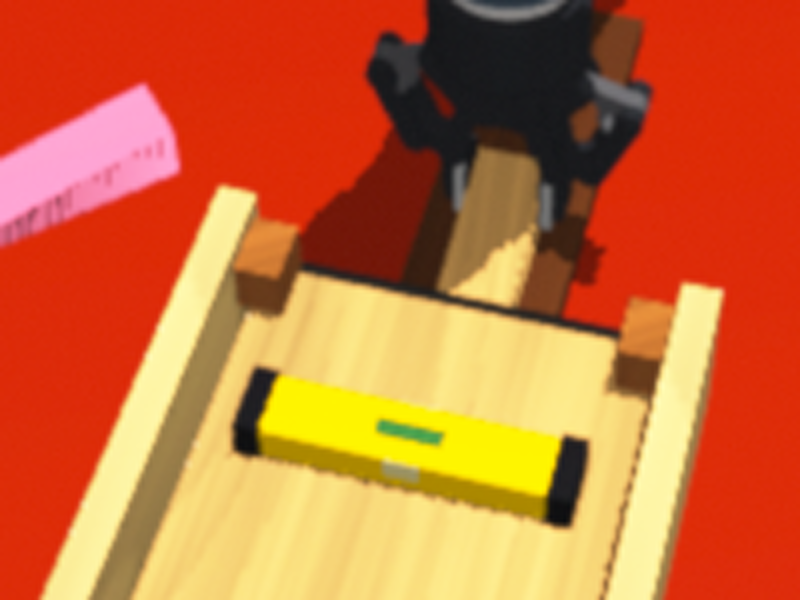

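The gripper is now carrying a little upward load (-3.7 N), so I'll ease it down so the wedge bears on the strip, then go on in small steps.

Request:
{"api": "arm_command", "payload": {"series": "0.02 0 0.0006 0 0 0 0; 0.02 0 0.0006 0 0 0 0"}}

```text
t: 16.77
eef_pos: [0.5754, 0.0216, 0.0914]
ee_rot: [-1.1, -1.364, 1.364]
force: [-2.1, -0.8, -3.2]
width: 0.0349
```

```bash
python3 st.py
```

```text
t 16.77 tip x 84.71 y 0.86 z 91.41 F along -2.2 lat -0.3 z -3.2 tq [-0.13  0.82 -0.04] w 0.0349 yaw 0.2128 pitch 0.0006
```

Request:
{"api": "arm_command", "payload": {"series": "0.02 0 0 -0.001 0 0 0; 0.02 0 0 -0.002 0 0 0; 0.02 0 0 -0.003 0 0 0; 0.02 0 0 -0.003 0 0 0"}}

```text
t: 17.27
eef_pos: [0.5788, 0.0223, 0.0916]
ee_rot: [-1.101, -1.365, 1.364]
force: [-2.2, -0.2, -4.2]
width: 0.035
```

```bash
python3 st.py
```

```text
t 17.27 tip x 88.2 y 0.81 z 91.59 F along -2.2 lat 0.3 z -4.2 tq [-0.11  0.77  0.03] w 0.035 yaw 0.2128 pitch -0.0004
```

Request:
{"api": "arm_command", "payload": {"series": "0.02 0 0.0006 0 0 0 0; 0.02 0 0.0006 0 0 0 0"}}

```text
t: 17.52
eef_pos: [0.5788, 0.0222, 0.0912]
ee_rot: [-1.101, -1.365, 1.364]
force: [-2.1, -0.6, -3.2]
width: 0.0348
```

```bash
python3 st.py
```

```text
t 17.52 tip x 88.21 y 0.77 z 91.17 F along -2.2 lat -0.2 z -3.2 tq [-0.06  0.72 -0.01] w 0.0348 yaw 0.2128 pitch -0.0006
```

Request:
{"api": "arm_command", "payload": {"series": "0.02 0 0.0005 0 0 0 0; 0.02 0 0.0005 0 0 0 0"}}

```text
t: 17.77
eef_pos: [0.5788, 0.0222, 0.0911]
ee_rot: [-1.101, -1.365, 1.364]
force: [-3.9, -1.1, 2.1]
width: 0.0353
```

```bash
python3 st.py
```

```text
t 17.77 tip x 88.18 y 0.76 z 91.11 F along -4.1 lat -0.2 z 2.1 tq [ 0.05  1.08 -0.  ] w 0.0353 yaw 0.2127 pitch -0.0004
```

Request:
{"api": "arm_command", "payload": {"series": "0.02 0 0 -0.001 0 0 0; 0.02 0 0 -0.002 0 0 0; 0.02 0 0 -0.003 0 0 0; 0.02 0 0 -0.003 0 0 0"}}

```text
t: 18.27
eef_pos: [0.5799, 0.0223, 0.0911]
ee_rot: [-1.098, -1.361, 1.365]
force: [-8.9, 0.7, 7.3]
width: 0.0351
```

```bash
python3 st.py
```

```text
t 18.27 tip x 89.32 y 0.55 z 91.11 F along -8.6 lat 2.5 z 7.3 tq [-0.01  1.77  0.15] w 0.0351 yaw 0.2125 pitch 0.004
```

Request:
{"api": "arm_command", "payload": {"series": "0.02 0 0 -0.001 0 0 0; 0.02 0 0 -0.002 0 0 0; 0.02 0 0 -0.002 0 0 0"}}

```text
t: 18.65
eef_pos: [0.582, 0.0225, 0.0911]
ee_rot: [-1.098, -1.361, 1.365]
force: [-8.9, -1.1, 7.3]
width: 0.0352
```

```bash
python3 st.py; python3 - <<'E'
from h import *
d=imaging.read_camera("scene");cv2.imwrite("pics/s6.png",cv2.resize(d["img"][270:370,220:380],(800,500),interpolation=cv2.INTER_CUBIC))
E
```

```text
t 18.65 tip x 91.4 y 0.36 z 91.1 F along -8.9 lat 0.8 z 7.3 tq [-0.15  1.75  0.06] w 0.0352 yaw 0.2121 pitch 0.0037
```

View pics/s6.png

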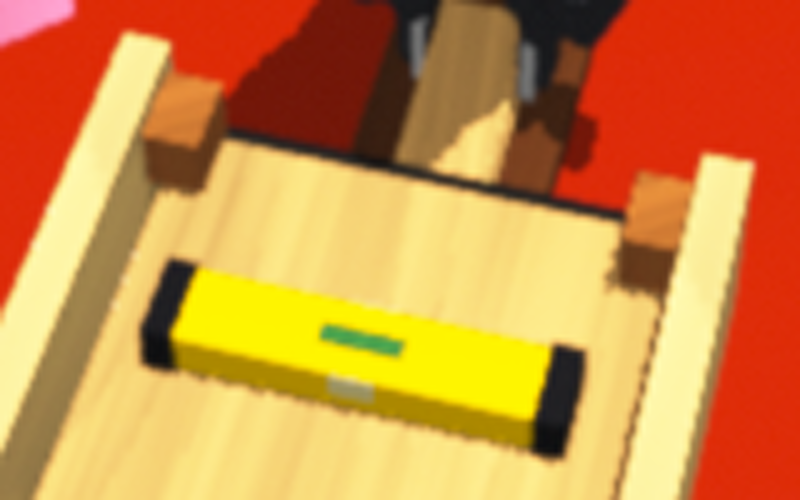

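Request:
{"api": "arm_command", "payload": {"series": "0.02 0 -0.0005 -0.001 0 0 0; 0.02 0 -0.0005 -0.002 0 0 0; 0.02 0 -0.0005 -0.002 0 0 0"}}

```text
t: 19.08
eef_pos: [0.5845, 0.023, 0.0911]
ee_rot: [-1.1, -1.362, 1.365]
force: [-6.2, -1.1, 3.2]
width: 0.035
```

```bash
python3 st.py
```

```text
t 19.07 tip x 93.95 y 0.26 z 91.13 F along -6.3 lat 0.2 z 3.2 tq [-0.13  1.32  0.04] w 0.035 yaw 0.2121 pitch 0.0022
```

Request:
{"api": "arm_command", "payload": {"series": "0.02 0 0 -0.001 0 0 0; 0.02 0 0 -0.002 0 0 0; 0.02 0 0 -0.002 0 0 0"}}

```text
t: 19.45
eef_pos: [0.5866, 0.0233, 0.0911]
ee_rot: [-1.1, -1.362, 1.365]
force: [-5.8, -1.6, 2.3]
width: 0.0348
```

```bash
python3 st.py
```

```text
t 19.45 tip x 96.02 y 0.16 z 91.13 F along -6.0 lat -0.3 z 2.3 tq [-0.15  1.3   0.05] w 0.0348 yaw 0.212 pitch 0.002
```

Request:
{"api": "arm_command", "payload": {"series": "0.02 0.0002 0 -0.001 0 0 0; 0.02 0.0003 0 -0.002 0 0 0; 0.02 0.0003 0 -0.002 0 0 0"}}

```text
t: 19.82
eef_pos: [0.5884, 0.0238, 0.0911]
ee_rot: [-1.1, -1.362, 1.365]
force: [-5.9, -1.5, 3.4]
width: 0.0351
```

```bash
python3 st.py
```

```text
t 19.82 tip x 97.93 y 0.2 z 91.13 F along -6.1 lat -0.2 z 3.4 tq [-0.18  1.28 -0.02] w 0.0351 yaw 0.2116 pitch 0.0021
```

Request:
{"api": "arm_command", "payload": {"series": "0.02 0.0002 0 -0.001 0 0 0; 0.02 0.0002 0 -0.001 0 0 0"}}

```text
t: 20.08
eef_pos: [0.5886, 0.0238, 0.0911]
ee_rot: [-1.099, -1.36, 1.366]
force: [-8.0, -2.0, 5.1]
width: 0.0348
```

```bash
python3 st.py
```

```text
t 20.07 tip x 98.14 y 0.23 z 91.12 F along -8.3 lat -0.2 z 5.1 tq [-0.22  1.57  0.06] w 0.0348 yaw 0.2115 pitch 0.004
```

Request:
{"api": "arm_command", "payload": {"series": "0.02 0.0002 0 -0.001 0 0 0; 0.02 0.0002 0 -0.001 0 0 0"}}

```text
t: 20.32
eef_pos: [0.589, 0.0239, 0.0911]
ee_rot: [-1.098, -1.359, 1.366]
force: [-9.7, -2.7, 6.6]
width: 0.0349
```

```bash
python3 st.py
```

```text
t 20.32 tip x 98.55 y 0.24 z 91.1 F along -10.1 lat -0.6 z 6.6 tq [-0.32  1.73  0.02] w 0.0349 yaw 0.2112 pitch 0.0054
```

The push is rising at tip x ≈ 98 mm, so the shelf is meeting the cleats. I'll relieve the vertical load and continue in 1 mm command steps.

Request:
{"api": "arm_command", "payload": {"series": "0.02 0 -0.0007 0 0 0 0; 0.02 0 -0.0007 0 0 0 0"}}

```text
t: 20.58
eef_pos: [0.5892, 0.024, 0.0911]
ee_rot: [-1.099, -1.359, 1.366]
force: [-7.1, -2.3, 1.8]
width: 0.0352
```

```bash
python3 st.py
```

```text
t 20.57 tip x 98.7 y 0.29 z 91.14 F along -7.5 lat -0.8 z 1.8 tq [-0.27  1.39 -0.03] w 0.0352 yaw 0.2112 pitch 0.0045
```

Request:
{"api": "arm_command", "payload": {"series": "0.02 0.0002 0 -0.001 0 0 0; 0.02 0.0002 0 -0.001 0 0 0"}}

```text
t: 20.82
eef_pos: [0.5895, 0.0241, 0.0911]
ee_rot: [-1.098, -1.358, 1.366]
force: [-8.7, -2.2, 4.5]
width: 0.0351
```

```bash
python3 st.py
```

```text
t 20.82 tip x 99.01 y 0.3 z 91.12 F along -9.0 lat -0.3 z 4.5 tq [-0.36  1.69  0.01] w 0.0351 yaw 0.2109 pitch 0.0063
```

Request:
{"api": "arm_command", "payload": {"series": "0.02 0 -0.0006 -0.001 0 0 0; 0.02 0 -0.0006 -0.002 0 0 0; 0.02 0 -0.0006 -0.002 0 0 0"}}

```text
t: 21.2
eef_pos: [0.5902, 0.0242, 0.0911]
ee_rot: [-1.096, -1.355, 1.368]
force: [-10.3, -2.4, 3.6]
width: 0.0348
```

```bash
python3 st.py
```

```text
t 21.2 tip x 99.8 y 0.3 z 91.12 F along -10.5 lat -0.2 z 3.6 tq [-0.35  1.84 -0.01] w 0.0348 yaw 0.2107 pitch 0.009
```

Request:
{"api": "arm_command", "payload": {"series": "0.02 0 -0.0004 -0.001 0 0 0; 0.02 0 -0.0004 -0.001 0 0 0"}}

```text
t: 21.45
eef_pos: [0.5908, 0.0244, 0.0911]
ee_rot: [-1.095, -1.355, 1.368]
force: [-10.2, -2.5, 1.6]
width: 0.0351
```

```bash
python3 st.py; python3 - <<'E'
from h import *
d=imaging.read_camera("scene");cv2.imwrite("pics/s7.png",cv2.resize(d["img"][270:370,220:380],(800,500),interpolation=cv2.INTER_CUBIC))
E
```

```text
t 21.45 tip x 100.39 y 0.37 z 91.15 F along -10.5 lat -0.3 z 1.6 tq [-0.37  1.77  0.02] w 0.0351 yaw 0.2108 pitch 0.0098
```

View pics/s7.png

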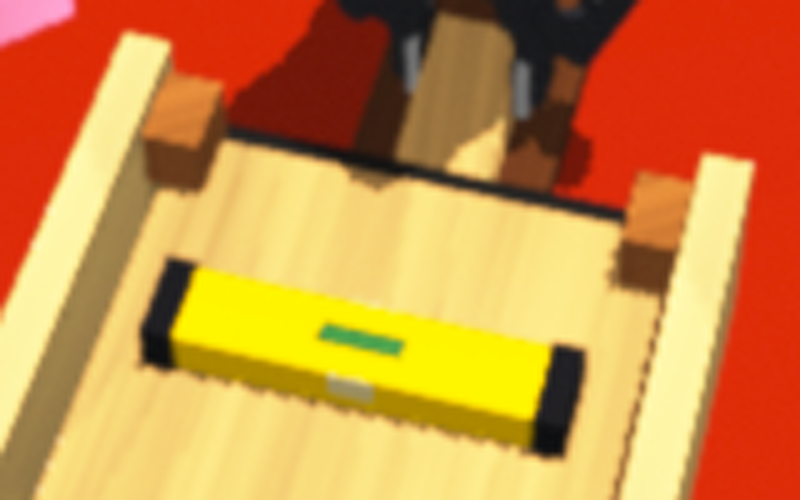

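Request:
{"api": "arm_command", "payload": {"series": "0.02 0 0 -0.001 0 0 0; 0.02 0 0 -0.0015 0 0 0; 0.02 0 0 -0.0015 0 0 0"}}

```text
t: 21.88
eef_pos: [0.5912, 0.0245, 0.0911]
ee_rot: [-1.093, -1.353, 1.369]
force: [-12.8, -2.9, 5.0]
width: 0.035
```

```bash
python3 st.py;python3 st.py
```

```text
t 21.88 tip x 100.78 y 0.33 z 91.11 F along -13.1 lat -0.2 z 5.0 tq [-0.54  2.29  0.01] w 0.035 yaw 0.2108 pitch 0.0126
t 21.88 tip x 100.78 y 0.33 z 91.11 F along -13.1 lat -0.2 z 5.0 tq [-0.54  2.29  0.01] w 0.035 yaw 0.2108 pitch 0.0126
```

Request:
{"api": "arm_command", "payload": {"series": "0.02 0 -0.0003 -0.001 0 0 0; 0.02 0 -0.0003 -0.001 0 0 0"}}

```text
t: 22.12
eef_pos: [0.5916, 0.0246, 0.0911]
ee_rot: [-1.092, -1.352, 1.37]
force: [-13.5, -2.5, 4.7]
width: 0.0353
```

```bash
python3 st.py
```

```text
t 22.12 tip x 101.2 y 0.37 z 91.12 F along -13.7 lat 0.4 z 4.7 tq [-0.49  2.3  -0.04] w 0.0353 yaw 0.2108 pitch 0.0139
```

Request:
{"api": "arm_command", "payload": {"series": "0.02 0 -0.0006 -0.001 0 0 0; 0.02 0 -0.0006 -0.001 0 0 0; 0.02 0 -0.0006 -0.001 0 0 0"}}

```text
t: 22.5
eef_pos: [0.5921, 0.0247, 0.0911]
ee_rot: [-1.092, -1.351, 1.37]
force: [-13.3, -2.6, 2.2]
width: 0.0351
```

```bash
python3 st.py
```

```text
t 22.5 tip x 101.72 y 0.38 z 91.1 F along -13.6 lat 0.3 z 2.2 tq [-0.61  2.26 -0.03] w 0.0351 yaw 0.2106 pitch 0.0148
```

Request:
{"api": "arm_command", "payload": {"series": "0.02 0 -0.0002 -0.001 0 0 0; 0.02 0 -0.0002 -0.001 0 0 0; 0.02 0 -0.0002 -0.001 0 0 0"}}

```text
t: 22.88
eef_pos: [0.5924, 0.0248, 0.0911]
ee_rot: [-1.091, -1.349, 1.371]
force: [-15.2, -3.8, 3.1]
width: 0.0351
```

```bash
python3 st.py
```

```text
t 22.88 tip x 102.01 y 0.39 z 91.09 F along -15.6 lat -0.4 z 3.1 tq [-0.56  2.41  0.01] w 0.0351 yaw 0.2106 pitch 0.0164
```

Net push is about 13 N after taking off the friction due to gripper load, so the wedge is firmly nipped. I'll unload the arm before opening.

Request:
{"api": "arm_command", "payload": {"series": "0.02 0 0 0.002 0 0 0; 0.02 0 0 0.004 0 0 0; 0.02 0 0 0.006 0 0 0; 0.02 0 0 0.006 0 0 0"}}

```text
t: 23.38
eef_pos: [0.5916, 0.0248, 0.0919]
ee_rot: [-1.1, -1.359, 1.366]
force: [-1.9, -3.5, -11.8]
width: 0.0349
```

```bash
python3 st.py
```

```text
t 23.38 tip x 101.27 y 0.56 z 91.87 F along -2.6 lat -3.0 z -11.8 tq [-0.73  0.85 -0.2 ] w 0.0349 yaw 0.2112 pitch 0.0044
```

Request:
{"api": "arm_command", "payload": {"series": "0.02 0 0.0012 0 0 0 0; 0.02 0 0.0012 0 0 0 0"}}

```text
t: 23.62
eef_pos: [0.5917, 0.0248, 0.0915]
ee_rot: [-1.099, -1.359, 1.366]
force: [-4.8, -4.4, -9.1]
width: 0.035
```

```bash
python3 st.py
```

```text
t 23.62 tip x 101.3 y 0.54 z 91.45 F along -5.6 lat -3.3 z -9.1 tq [-0.75  1.22 -0.16] w 0.035 yaw 0.2113 pitch 0.005
```

Request:
{"api": "arm_command", "payload": {"series": "0.02 0 0.0009 0 0 0 0; 0.02 0 0.0009 0 0 0 0"}}

```text
t: 23.88
eef_pos: [0.5917, 0.0248, 0.0912]
ee_rot: [-1.099, -1.359, 1.366]
force: [-6.7, -3.7, -5.2]
width: 0.0346
```

```bash
python3 st.py
```

```text
t 23.88 tip x 101.32 y 0.49 z 91.16 F along -7.3 lat -2.2 z -5.2 tq [-0.76  1.47 -0.14] w 0.0346 yaw 0.2112 pitch 0.005
```

Request:
{"api": "arm_command", "payload": {"series": "0.02 0 0.0008 0.001 0 0 0; 0.02 0 0.0010 0.002 0 0 0; 0.02 0 0.0010 0.002 0 0 0"}}

```text
t: 24.25
eef_pos: [0.5914, 0.0247, 0.0911]
ee_rot: [-1.102, -1.362, 1.364]
force: [-4.3, -3.9, -5.4]
width: 0.0349
```

```bash
python3 st.py
```

```text
t 24.25 tip x 101.04 y 0.49 z 91.15 F along -5.0 lat -2.9 z -5.4 tq [-0.67  1.26 -0.21] w 0.0349 yaw 0.2113 pitch 0.001
```

Request:
{"api": "arm_command", "payload": {"series": "0.02 0 0.0005 0 0 0 0; 0.02 0 0.0006 0 0 0 0"}}

```text
t: 24.5
eef_pos: [0.5914, 0.0247, 0.0911]
ee_rot: [-1.101, -1.362, 1.364]
force: [-5.8, -3.3, 0.3]
width: 0.0349
```

```bash
python3 st.py
```

```text
t 24.5 tip x 101.06 y 0.46 z 91.11 F along -6.4 lat -2.0 z 0.3 tq [-0.65  1.49 -0.18] w 0.0349 yaw 0.2113 pitch 0.0014
```

Request:
{"api": "arm_command", "payload": {"series": "0.040 0 0 0 0 0 0; 0.045 0 0 0 0 0 0; 0.055 0 0 0 0 0 0; 0.055 0 0 0 0 0 0; 0.055 0 0 0 0 0 0"}}

```text
t: 25.12
eef_pos: [0.5918, 0.026, 0.0902]
ee_rot: [-1.101, -1.365, 1.364]
force: [0.2, 0.5, 0.6]
width: 0.0549
```

```bash
python3 st.py; python3 - <<'E'
from h import *
d=imaging.read_camera("scene");cv2.imwrite("pics/s8.png",cv2.resize(d["img"][230:380,190:390],(800,600),interpolation=cv2.INTER_CUBIC))
E
```

```text
t 25.12 tip x 101.7 y 1.69 z 90.19 F along 0.3 lat 0.4 z 0.6 tq [-0.02 -0.03  0.04] w 0.0549 yaw 0.2128 pitch -0.0006
```

View pics/s8.png

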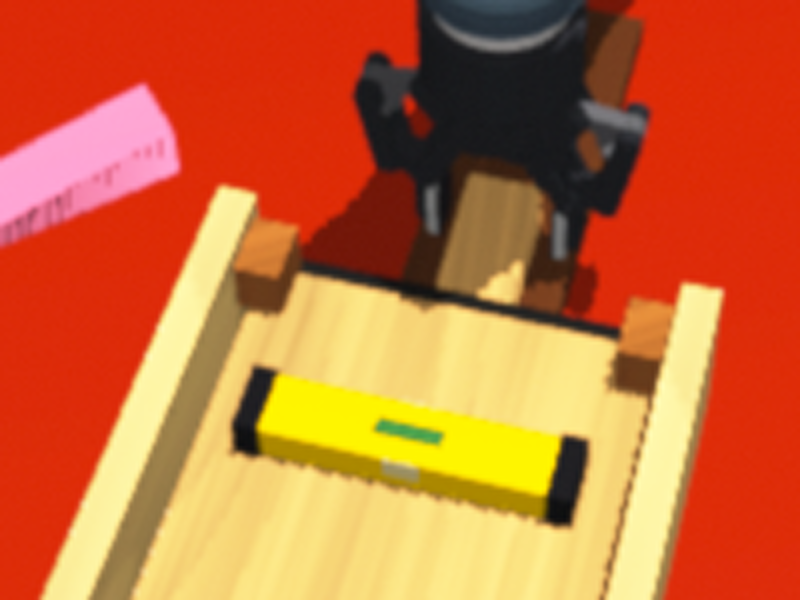

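Released; the wedge stayed put (shelf edge at (450,295), cleat bottoms seated). Now retreat straight up.

Request:
{"api": "arm_command", "payload": {"series": "0.060 0 -0.005 0 0 0 0; 0.065 0 -0.015 0 0 0 0; 0.065 0 -0.030 0.005 0 0 0; 0.065 0 -0.060 0.02 0 0 0; 0.065 0 -0.095 0.045 0 0 0; 0.065 0 -0.130 0.08 0 0 0; 0.065 0 -0.160 0.11 0 0 0; 0.065 0 -0.170 0.13 0 0 0; 0.065 0 -0.170 0.13 0 0 0"}}

```text
t: 26.3
eef_pos: [0.4638, -0.0022, 0.2617]
ee_rot: [-1.103, -1.367, 1.361]
force: [-0.1, -0.6, 0.4]
width: 0.0652
```

```bash
python3 st.py; python3 - <<'E'
from h import *
d=imaging.read_camera("scene");e=imaging.read_camera("top");cv2.imwrite("pics/s9.png",d["img"]);cv2.imwrite("pics/t9.png",e["img"])
a=cv2.resize(d["img"][250:370,230:380],(500,400),interpolation=cv2.INTER_CUBIC);b=cv2.resize(e["img"][120:260,260:365],(300,400),interpolation=cv2.INTER_CUBIC);cv2.imwrite("pics/z9.png",np.hstack([a,b]))
E
```

```text
t 26.3 tip x -29.4 y 1.34 z 261.73 F along -0.2 lat -0.6 z 0.4 tq [-0.01 -0.07  0.  ] w 0.0652 yaw 0.2116 pitch -0.0032
```

View pics/z9.png

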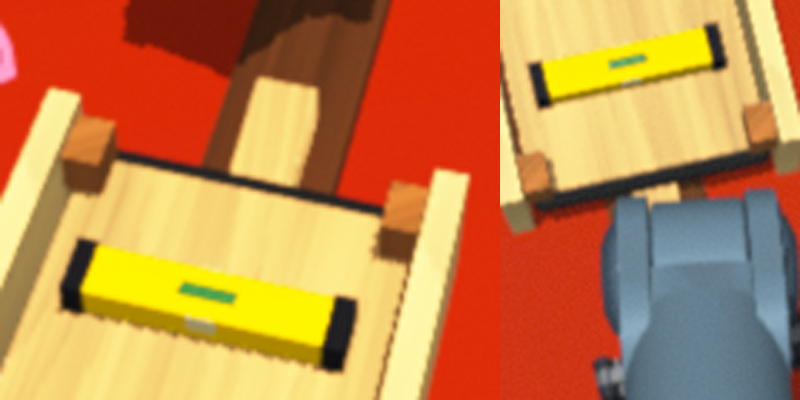

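View pics/s9.png

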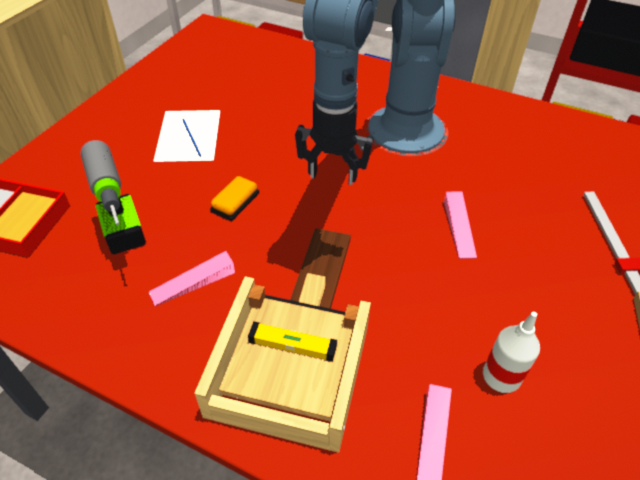

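```bash
python3 - <<'E'
from h import *
import pickle
c=pickle.load(open("c0.pkl","rb")); s,t=c["scene"],c["top"]
th=.214;o=np.array([.6462,.0361]);d=np.array([np.cos(th),np.sin(th)]);n=np.array([-d[1],d[0]])
for p in((307.4,273.1),(325.4,276.4)):
    q=onz(s,p,.0466)[:2]-o;print("butt",q@d,q@n)
def cen(I,r):
    h=cv2.cvtColor(I[r[1]:r[3],r[0]:r[2]],cv2.COLOR_BGR2HSV);m=((h[...,0]>26)&(h[...,0]<34)&(h[...,1]>235)&(h[...,2]>225)).astype(np.uint8)
    k=max(cv2.findContours(m,0,1)[0],key=cv2.contourArea);M=cv2.moments(k);return np.array([M['m10'],M['m01']])/M['m00']+r[:2],cv2.contourArea(k)
for nm,S,T in(("before",s["img"],t["img"]),("after",cv2.imread("pics/s9.png"),cv2.imread("pics/t9.png"))):
    a,A=cen(S,(235,310,350,370));b,B=cen(T,(260,120,350,165));print(nm,a,A,b,B,tri(s,a,t,b))
for r,f,g in((c["scene"]["img"],"s9",0),):
    pass
D=cv2.absdiff(s["img"],cv2.imread("pics/s9.png")).max(2)
for k,(x0,y0,x1,y1) in {"bottle":(480,310,545,395),"drill":(80,140,150,255),"sand":(208,175,262,222)}.items(): print(k,(D[y0:y1,x0:x1]>40).sum())
E
```

```text
butt -0.06856651761252629 -0.017417565236120574
butt -0.06940253441434442 0.01859424762555413
before [292.60622812 339.06283398] 904.5 [304.46226678 142.97270955] 598.5 (array([0.73783347, 0.05602876, 0.06677299]), np.float64(0.0015253283974418924))
after [292.22093635 338.17972997] 950.5 [303.95720721 141.42060811] 592.0 (array([0.73949427, 0.05662715, 0.0724204 ]), np.float64(0.0020356392842495376))
bottle 0
drill 0
sand 0
```

```bash
python3 -c "
from station import manip
print(manip.finish_job())"
```

```text
the job is handed in; nothing more can be done
None
```

The wedge is in under the shelf's front edge, the shelf is level against its cleats, and the job is handed in at about 26 s. I laid the pale wooden wedge on the strip and felt the strip at about 13.5 mm. I then slid the wedge in thin end first, unloaded the arm, let go and backed away.

**Last checks**
- **Shelf:** the spirit level rose 5.6 mm between the before and after pictures, which is what level calls for.
- **Wedge position:** the butt is at carcass x ≈ -69 mm and the tip at about 101 mm. It lies about 0.6 mm off the centre line, and it did not move when I let go.
- **Push:** the wrist read 15.6 N at the end. I put about 13 N of that on the wedge and the rest on the gripper pressing it down. That gives an estimated 9 to 11 N between wedge and shelf, inside the firm-nip range.
- **Other things:** the pictures show no change at the glue bottle, drill or sanding block.

**What was not clean**
- **Gripper lifting the butt, unloading:** while unloading after the push, the still-closed gripper pulled the wedge's butt up with about 12 N for about half a second before I lowered it. I estimate the wedge-to-shelf force may have reached 16 to 17 N, possibly touching the 18 N limit. I could not measure it directly.
- **Gripper lifting the butt, during the slide:** the gripper also carried about 4 N of lift at one point, which I corrected.

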